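# Lock the height setting of a rack's levelling foot

### The job

Fit the big orange-handled spanner fully onto the dark lower nut of the levelling foot, with its handle lying on the blue plate just beside the yellow stop pin, so that the pin keeps the nut from turning. Then push the red knob of the brass jam nut's lever clockwise (seen from above) until the jam nut is firmly tight against the lower nut, about 0.8 N m (8 N at the knob) and never much more, without the lower nut losing its setting. Leave the spanner on the nut, let go of everything, and leave the other things on the bench where they are.

Things in the scene. Friction and masses are not known exactly. Their poses are not given: they have to be found in the camera images.
- fixture: blue steel plate, 140 x 290 x 20 mm, fixed on the bench, carrying an upright threaded stud (24 mm thick, top 81 mm above the bench). Origin: on the bench, under the stud's axis; z up. The plate reaches 70 mm to each side along x, 80 mm along +y, 210 mm along -y. The spanner is to lie on it along this y axis, handle towards -y, and is slid onto the nut along +y.
- stop_pin (a point): top of the yellow stop pin, 12 mm thick, standing 30 mm above the plate (at x -20, y -190 mm of the fixture's frame). The spanner's handle lies on the +x side of it, 5 mm clear when straight; turning clockwise it leans on the pin.
- nut_center (a point): centre of the dark steel lower (setting) nut: hexagon 36 mm across flats, 22 mm high, standing on the plate (underside 20 mm above the bench, this point 31 mm). At the start two of its flats face +x and -x of the fixture's frame. If it is not held it turns with the jam nut (from about 0.2 N m).
- lower_nut (a joint): turn of the lower nut from its setting, rad, 0 at the start, positive clockwise from above. With the spanner home against the pin it gives about 0.2 rad before it is held. The setting is lost beyond 0.3 rad either way.
- spanner_grip (a point): centre of the orange handle of the big open-ended spanner, where to take hold; lies on the bench at the start. x points along the spanner towards the jaw, z up. Handle 18 mm wide, 20 mm high (this point 10 mm above its underside), from 35 mm ahead of this point to 125 mm behind. About 0.35 kg, balanced near this point.
- spanner_jaw (a point): centre of the spanner's steel jaw, 90 mm ahead of the grip point, 6 mm above the underside, same axes; on the lower nut's axis when fully home. Jaw 12 mm thick, underside flush with the handle's; opening 38 mm wide, outside 66 mm; prongs reach 21 mm ahead of this point, tips flared 3 mm each side; back wall 21 mm behind it.
- jam_top (a point): centre of the brass jam nut's top (55 mm above the bench); 36 mm across flats, 12 mm high, just above the lower nut. Clockwise from above tightens: it runs almost free (0.03 N m) for 0.5 to 1.0 rad, an amount that cannot be seen, until the nuts meet; then it takes 0.4 N m at once and 4 N m more per further rad. It stays as left (above 0.8 N m it eases back a little).
- knob (a point): centre of the red knob on the jam nut's lever: upright round grip, 22 mm thick, 44 mm high (this point 73 mm above the bench, knob from 51 to 95 mm), rigidly fixed 100 mm from the stud's axis. The lever is a 10 mm bar 45 to 60 mm above the bench. At the start it points away from the spanner's side, to -x and +y of the fixture.
- jam_draw (a joint): how far the jam nut has been drawn tight after meeting the lower nut, rad: 0 until they meet, 0.1 when firmly tight (0.8 N m, 8 N across the lever at the knob); tight enough from 0.05 (0.6 N m); beyond 0.2 (1.2 N m) the thread is overstrained.
- spare_foot: bystander: a spare levelling foot, black 72 mm disc with a steel stud, 88 mm high; origin under it
- small_wrench: bystander: a small bare steel wrench, 180 mm long; does not fit; origin under its middle
- sauce: bystander: dark sauce bottle, 72 mm thick, 200 mm high; origin under it
- tape: bystander: yellow roll of packing tape, 90 mm across, 48 mm high; origin under it
- jar: bystander: amber jar with a brass lid, 70 mm thick, 90 mm high; origin under it
- cup: bystander: white paper cup, 80 mm across, 95 mm high; origin under it

How it is judged (in metres and radians):
On the way, in this order (a step that is already met when the one before it is completed fails the run):
1. the spanner is on the lower nut, lying on the plate with its handle beside the stop pin (horizontal distance between spanner_jaw and nut_center below 0.008 m and height (world z) of spanner_jaw between 0.021 and 0.031 m and angle between the x axis of spanner_grip and the y axis of fixture, either way round below 0.25 rad and y of spanner_grip in the frame of fixture below -0.06 m), for 0.2 s.
2. the jam nut is tight against the lower nut while the spanner holds that (all of step 1 and value of joint jam_draw above 0.05 rad), for 0.2 s.
At the end, for the whole second after the job is handed in: Spanner flat on the plate, jaw centre within 8 mm of the lower nut's axis, handle along the fixture's -y within 0.25 rad; jam nut drawn tight (jam_draw 0.05 to 0.2 rad: 0.6 to 1.2 N m); lower nut within 0.3 rad of its setting; all at rest (all of step 2 and value of joint jam_draw below 0.2 rad and value of joint lower_nut between -0.3 and 0.3 rad and velocity of joint each of jam_draw, lower_nut below 0.05 rad/s); the robot touches nothing.
It fails at once if the lower nut loses its setting (turns more than 0.3 rad) (value of joint lower_nut above 0.3 rad or value of joint lower_nut below -0.3 rad).
It fails at once if the jam nut is overtightened (beyond 1.2 N m) (value of joint jam_draw above 0.2 rad).
It fails at once if a bystander is pushed more than 30 mm (distance of any of spare_foot, small_wrench, sauce, tape, jar, cup from where it was at the start of the episode above 0.03 m).
It also fails if it takes over 67 s, if anything falls off the work surface, if the arm or the gripper's body presses on something with over 40 N, if the wrist force passes 120 N, or if a joint passes its speed limit or range.

### The arm

A 6-joint arm with a two-finger parallel gripper is mounted at the origin on the work surface. World frame = base frame: x ahead of the robot, y to its left, z up, the work surface at z = 0. Lengths are in m, angles in degrees, forces in N, time in s.
With the tool pointing down it reaches from about 0.25 to 0.725 m from the base axis. Payload 9.7 kg.
Tool frame: the origin (TCP) lies midway between the tips of the shut fingers; the grasp point (between the pads) lies 19 mm behind it; x points along the fingers, y is the direction in which the jaws open and shut, and the axes are right-handed (so a half turn about x gives the same grasp; the last joint's range is limited). The gripper opens to 85 mm and grips with 20 to 120 N. Pads are 22 mm wide; open, the fingers measure 114 mm over their backs; the gripper's body (76 mm by 85 mm) begins 54 mm behind the grasp point. The pads swing forward as they close: fully open they stand 13 mm farther back than shut.
Start: joints at [-64.744, 4.979, 10.078, 95.1, 0, 90], TCP at [0.235, -0.497, 0.231] pointing down, gripper open.
Joint ranges: [-179.16, 179.16], [-48.56, 103.87], [-65.8, 70.77], [-126.05, 130.52], [-82.76, 87.17], [-180, 180]. Speed limits (degrees/s): [127.2, 127.2, 147.25, 180, 180, 180].

### API

Orientations are given as [roll, pitch, yaw] about the fixed x, y, z axes, in that order (R = Rz(yaw) Ry(pitch) Rx(roll)).
In Python, from workcell import bot, cams gives the robot as it stands.
- The arm moves only by the tool apply_moves, never from a script. Its argument "commands" is a list of rows, each a list of 5 numbers: the shift along the tool's x, y, z in m, then the turn about the tool's x in rad, then the opening, from -1 (shut) to 1 (fully open). In form: [[tx, ty, tz, roll, hand], ...]. A call has 1 to 12 rows; each row is the pose to reach, as a shift and turn from the pose measured when the call began, along the tool's axes at that moment; what a row does not reach only later rows make up. A row lasts 1/10 s, in which the tool goes at most 50 mm and 8.59 degrees, less where a joint would pass 70% of its speed; a pose out of reach is approached as far as the arm can. A call with a gripper value outside its range is refused whole. The fingers move at their own pace and stop on an object; "newtons" is the grip in N (left out, the last holds). Time passes only in rows, so rows that repeat a pose let the fingers close. It gives the time, the measured TCP pose, the force and the opening at its end, in the units of the state.
- bot.get_obs(): the state, without advancing time (a new reading comes with each control period).
- cams.camera(name): name is "scene" or "top" or "wrist"; returns a dict with "frame" (400x640x3 uint8, blue, green, red), "depth" (400x640 float32, m along the optical axis (not along the pixel's ray), 0 where there is no reading), "camera_matrix" (3x3 intrinsics, pixels), "R" (3x3) and "t" (3): a world point X has camera coordinates R X + t; the wrist camera has in their place "mount" (4x4, takes a point from camera to tool coordinates, whose origin is the TCP and whose axes are the tool frame's). Camera axes: x right, y down, z forward; pixel columns grow to the right and rows downward; lengths in m; the calibration is good to about 2 mm. The wrist camera is an equidistant fisheye: a pixel r from the principal point sees the ray r / f radians off the axis. A picture is of the moment at which its call begins: read the wrist's pose just before it.
- bot.job_done(): hands the job in, once; it reports no verdict.
Trained networks look in the newest picture that a camera, given by its name, has taken for a name from the list of things; names that differ only in an ending like _2 or _b are one class to them, and where a whole thing is asked for, a point or a joint stands for the part that bears it (a point fixed in the world has none). Each returns a list of dicts, best first, with "confidence" (0 to 1); they miss things now and then, are a little off and sometimes report something else, mostly with a low value. They report only what shows in the picture. A call takes as long as a camera call.
- cams.spot_in(name, camera): "rect" ([left, top, right, bottom] in pixels, round what is visible of it).
The state is a dict: "time": time; "q": joint angles; "qd": joint speeds; "joint_efforts": joint torques, N m; "ee_pos": TCP position; "tcp_rot": TCP orientation; "wrist_force": force on the tool from outside, world axes, zero at the start; "torque": the same for the moment, N m; "opening": finger opening in m.
Only numpy, scipy, OpenCV 4.12 (cv2) and the standard library are available. Lean on these libraries where they do the work, as an engineer would, in place of code of your own. Each camera call takes 0.05 s, during which the arm holds its last target. There are 200 camera calls.

## Working session

There is one attempt and no reset: what is moved stays moved. The work goes in short steps, Python scripts to look and compute and a tool call to move; the robot and the scene stay as the last step left them, time stands still between calls to the robot, and variables do not carry over. Pictures are saved under pics/ and viewed, about 8 in all and at most 12, crops included, and the job is handed in when it is done.

Besides the shell and the picture viewer there is one more tool, called as name([rows], argument=value, ...), one row to a line, values as JSON. apply_moves: Moves the arm, as the interface text tells. Its arguments: {"type":"object","properties":{"commands":{"type":"array"},"newtons":{"type":"number"}},"required":["commands"]}

```bash
ls; mkdir -p pics; cat > h.py <<'E'
import numpy as np,cv2
from workcell import bot,cams
def px2w(c,u,v,z=None,d=None):
    K=c["camera_matrix"];r=np.array([(u-K[0,2])/K[0,0],(v-K[1,2])/K[1,1],1.])
    R=np.array(c["R"]);t=np.array(c["t"]);o=-R.T@t;dr=R.T@r
    s=d if d is not None else (z-o[2])/dr[2]
    return o+s*dr
def w2px(c,X):
    p=c["R"]@np.array(X)+c["t"];q=c["camera_matrix"]@p
    return q[:2]/q[2]
E
python3 - <<'E'
from h import *
o=bot.get_obs();print({k:np.round(v,3) for k,v in o.items()})
for n in("top","scene"):
    c=cams.camera(n);cv2.imwrite(f"pics/{n}0.png",c["frame"]);np.savez(f"{n}0.npz",**c)
    print(n,np.round(-c["R"].T@c["t"],3))
    for t in("fixture","spanner_grip","spanner_jaw","knob","jam_top","stop_pin","nut_center","spare_foot","small_wrench","sauce","tape","jar","cup"):
        try:print(t,[(np.round(r["rect"]).astype(int).tolist(),round(r["confidence"],2)) for r in cams.spot_in(t,n)[:2]])
        except Exception as e:print(t,e)
print(bot.get_obs()["time"])
E
```

```text
pics
{'time': np.float64(0.0), 'q': array([-6.4744e+01,  5.0120e+00,  1.0034e+01,  9.5100e+01,  1.0000e-03,
        8.9997e+01]), 'qd': array([ 0.034, -0.   , -0.004, -0.066,  0.04 , -0.002]), 'joint_efforts': array([ 1.0000e-03, -5.2039e+01,  4.6480e+01,  1.6000e-02, -0.0000e+00,
        0.0000e+00]), 'ee_pos': array([ 0.235, -0.497,  0.231]), 'tcp_rot': array([-90.956,  89.922, 114.303]), 'wrist_force': array([-1.092,  0.686, -0.234]), 'torque': array([-0.049, -0.01 ,  0.03 ]), 'opening': np.float64(0.085)}
top [0.412 0.016 1.345]
fixture [([262, 137, 368, 212], 0.57), ([263, 174, 302, 203], 0.23)]
spanner_grip [([408, 192, 450, 270], 0.89)]
spanner_jaw [([407, 190, 453, 267], 0.74)]
knob [([137, 179, 177, 205], 0.75), ([263, 170, 302, 204], 0.58)]
jam_top [([415, 144, 475, 156], 0.7), ([260, 178, 299, 206], 0.65)]
stop_pin [([262, 138, 369, 207], 0.89)]
nut_center [([260, 174, 301, 201], 0.63)]
spare_foot [([174, 249, 204, 275], 0.69), ([409, 191, 450, 273], 0.45)]
small_wrench [([414, 142, 478, 156], 0.84)]
sauce [([462, 165, 508, 196], 0.68)]
tape [([368, 124, 402, 160], 0.89)]
jar [([186, 137, 214, 162], 0.71)]
cup [([138, 178, 174, 204], 0.9)]
scene [1.288 0.249 0.932]
fixture [([261, 206, 376, 254], 0.91), ([332, 201, 377, 230], 0.37)]
spanner_grip [([231, 146, 254, 196], 0.57)]
spanner_jaw [([230, 146, 253, 195], 0.63)]
knob [([334, 200, 370, 228], 0.7), ([331, 205, 375, 231], 0.41)]
jam_top [([336, 206, 375, 230], 0.51)]
stop_pin [([268, 204, 372, 253], 0.6)]
nut_center [([330, 202, 376, 233], 0.83)]
spare_foot [([436, 192, 458, 216], 0.58)]
small_wrench [([173, 202, 225, 223], 0.76)]
sauce [([172, 134, 201, 194], 0.8), ([450, 231, 487, 271], 0.19)]
tape []
jar [([408, 259, 439, 295], 0.9)]
cup [([450, 228, 488, 268], 0.58)]
1.4
```

```bash
python3 - <<'E'
import cv2
f=cv2.imread("pics/top0.png")[110:290,120:520]
cv2.imwrite("pics/top0c.png",cv2.resize(f,None,fx=2,fy=2,interpolation=cv2.INTER_CUBIC))
f=cv2.imread("pics/top0.png")[130:290,255:460]
cv2.imwrite("pics/top0d.png",cv2.resize(f,(800,624),interpolation=cv2.INTER_CUBIC))
E
```

```text
(no output)
```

View pics/top0c.png

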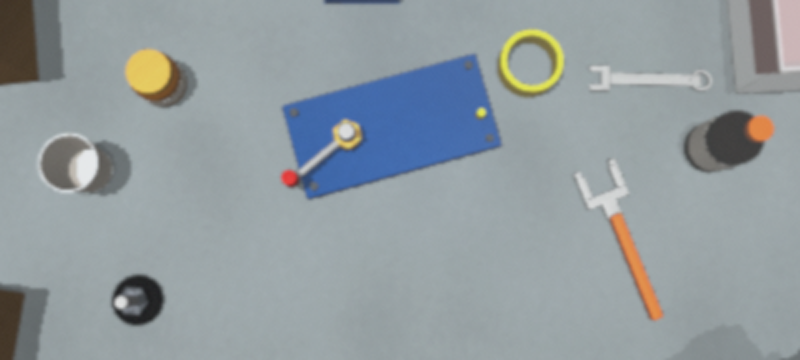

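View pics/top0d.png

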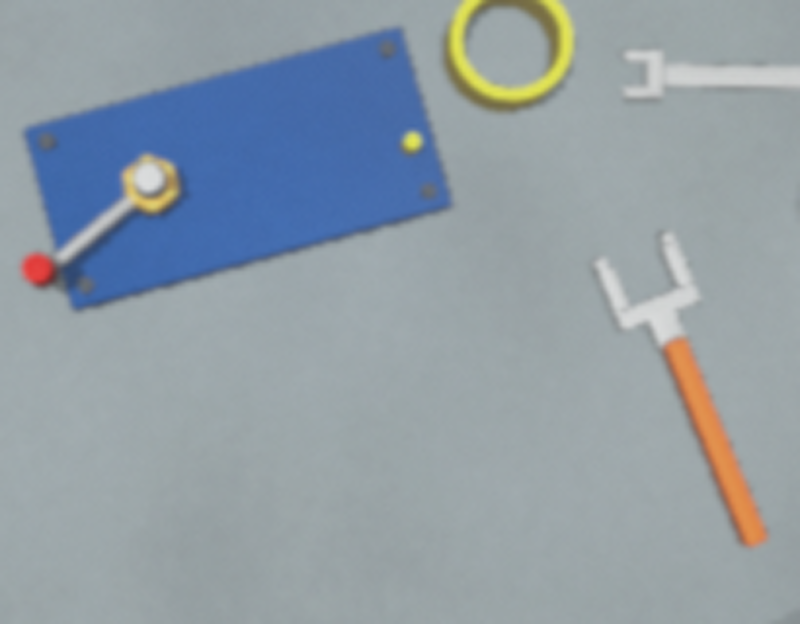

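```bash
cat >> h.py <<'E'
def big(m,roi=None):
    m=m.astype(np.uint8)
    if roi: k=np.zeros_like(m);k[roi[1]:roi[3],roi[0]:roi[2]]=1;m=m*k
    n,l,s,c=cv2.connectedComponentsWithStats(m)
    i=1+np.argmax(s[1:,4]);return l==i,c[i],s[i,4]
def masks(f):
    h=cv2.cvtColor(f,cv2.COLOR_BGR2HSV).astype(int);H,S,V=h[...,0],h[...,1],h[...,2]
    return dict(blue=(H>100)&(H<125)&(S>120),orange=(H>5)&(H<18)&(S>120),yellow=(H>24)&(H<36)&(S>120),red=((H<5)|(H>172))&(S>130))
E
python3 - <<'E'
from h import *
c=dict(np.load("top0.npz"));f=c["frame"];M=masks(f)
m,_,a=big(M["blue"]); pts=cv2.findContours(m.astype(np.uint8),0,2)[0][0]
hull=cv2.convexHull(pts);box=cv2.boxPoints(cv2.minAreaRect(hull))
B=np.array([px2w(c,*p,z=.02) for p in box]);print("plate",a,B.round(4).tolist(),[np.linalg.norm(B[i]-B[i-1]).round(4) for i in range(4)],B.mean(0))
m,ce,a=big(M["orange"],(400,180,460,280));v,u=np.nonzero(m)
P=np.array([px2w(c,x,y,z=.02)[:2] for x,y in zip(u,v)]);mu=P.mean(0);w,V=np.linalg.eigh(np.cov(P.T));ax=V[:,1];pr=(P-mu)@ax
print("handle",a,mu,ax,pr.min(),pr.max(),np.sqrt(12*w))
for n,roi,z in(("yellow",(340,150,375,185),.05),("red",(250,180,285,210),.095)):
    m,ce,a=big(M[n],roi);print(n,a,ce,px2w(c,*ce,z=z))
# jam top/stud top
print("stud px",px2w(c,255+150/3.902,130+178/3.9,z=.081))
print("depth plate",c["depth"][180,320],"bench",c["depth"][240,320])
g=np.array([px2w(c,255+x/3.902,130+y/3.9,z=.012) for x,y in((600,262),(668,236),(622,325),(697,295))]);print("jaw",g.round(4))
E
```

```text
plate 8104 [[1.1309, 0.2285, 0.02], [1.1318, -0.4404, 0.02], [0.9684, -0.4345, 0.02], [0.9689, 0.2272, 0.02]] [np.float64(0.1621), np.float64(0.6689), np.float64(0.1635), np.float64(0.6617)] [ 1.0499841  -0.10477486  0.02      ]
handle 321 [ 0.4108973  -0.33673902] [-0.93353852 -0.35847711] -0.07845437292564199 0.07682346321579701 [0.01663894 0.15471702]
yellow 8 [360.125 166.125] [ 0.62761093 -0.11645405  0.05      ]
red 45 [264.46666667 198.71111111] [0.53301768 0.14651415 0.095     ]
stud px [0.59711084 0.06929986 0.081     ]
depth plate 1.3368593 bench 1.342536
jaw [[ 0.5429 -0.2591  0.012 ]
 [ 0.5619 -0.31    0.012 ]
 [ 0.4963 -0.2741  0.012 ]
 [ 0.5181 -0.3302  0.012 ]]
```

```bash
cat > fit.py <<'E'
from h import *
import sys
def fixture(c):
    f=c["frame"];M=masks(f)
    m,_,a=big(M["blue"]|M["yellow"],(255,130,380,215));pts=np.vstack(cv2.findContours(m.astype(np.uint8),0,1)[0])
    box=cv2.boxPoints(cv2.minAreaRect(cv2.convexHull(pts)))
    B=np.array([px2w(c,*p,z=.02) for p in box])[:,:2]
    L=[np.linalg.norm(B[i]-B[i-1]) for i in range(4)]
    ctr=B.mean(0); i=int(np.argmax(L)); y=B[i]-B[i-1]; y/=np.linalg.norm(y)
    if y[1]<0:y=-y          # +y end is toward stud = world +y
    x=np.array([y[1],-y[0]])
    return ctr+0.065*y,x,y,L
E
python3 - <<'E'
from fit import *
c=dict(np.load("top0.npz"))
o,x,y,L=fixture(c);print(o,x,y,L,np.degrees(np.arctan2(y[1],y[0])))
print("pin",o-.02*x-.19*y)
k=np.array([.5330,.1465])-o;print("knob rel",k@x,k@y,np.linalg.norm(k))
E
```

```text
[0.59765929 0.07135656] [0.9636933  0.26701165] [-0.26701165  0.9636933 ] [np.float64(0.13639809004643969), np.float64(0.2863171662430877), np.float64(0.1376056714520194), np.float64(0.2838607205283914)] 105.48651999241763
pin [ 0.62911764 -0.1170854 ]
knob rel -0.04224754723746115 0.0896800159390823 0.09913304447264579
```

```bash
python3 - <<'E'
from fit import *
c=dict(np.load("top0.npz"));o,x,y,L=fixture(c)
h=cv2.cvtColor(c["frame"],cv2.COLOR_BGR2HSV).astype(int)
m=(h[...,0]>22)&(h[...,0]<38)&(h[...,1]>90)
m,ce,a=big(m,(362,118,408,162));cn=cv2.findContours(m.astype(np.uint8),0,1)[0]
hull=cv2.convexHull(np.vstack(cn));(e,ax,an)=cv2.fitEllipse(hull);print(a,e,ax)
for z in(.048,.04,0):
    P=np.array([px2w(c,*p[0],z=z)[:2] for p in hull]);(u,r)=cv2.minEnclosingCircle(P.astype(np.float32)*1000);print(z,np.array(u)/1000,r)
w=px2w(c,*e,z=.048)[:2];d=w-o;print("tape",w,"fix",d@x,d@y)
for n in("sauce","cup","jar"):pass
o=bot.get_obs();from scipy.spatial.transform import Rotation as Ro
print(Ro.from_euler("xyz",o["tcp_rot"],degrees=True).as_matrix().round(3))
f=c["frame"][168:196,280:308];cv2.imwrite("pics/nut.png",cv2.resize(f,(560,560),interpolation=cv2.INTER_CUBIC))
s=cams.camera("scene");np.savez("scene0.npz",**s);
f=s["frame"][190:265,250:400];cv2.imwrite("pics/sc.png",cv2.resize(f,(800,400),interpolation=cv2.INTER_CUBIC))
E
```

```text
415 (385.0829772949219, 140.69395446777344) (31.365154266357422, 33.056339263916016)
0.048 [ 0.70021741 -0.18797374] 47.60642623901367
0.04 [ 0.70199487 -0.18923259] 47.90005874633789
0 [ 0.71088324 -0.19552689] 49.36908721923828
tape [ 0.70030111 -0.18846271] fix 0.02954046619943941 -0.2777926547041984
[[-0.     0.427 -0.904]
 [-0.    -0.904 -0.427]
 [-1.     0.     0.   ]]
```

View pics/sc.png

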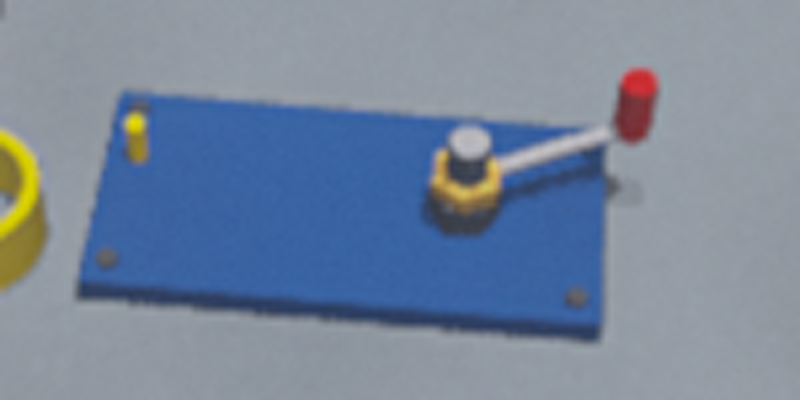

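apply_moves([
  [-0.15,-0.29,-0.5,-1.39,1],
  [-0.15,-0.29,-0.5,-1.39,1],
  [-0.15,-0.29,-0.5,-1.39,1],
  [-0.15,-0.29,-0.5,-1.39,1],
  [-0.15,-0.29,-0.5,-1.39,1],
  [-0.15,-0.29,-0.5,-1.39,1],
  [-0.15,-0.29,-0.5,-1.39,1],
  [-0.15,-0.29,-0.5,-1.39,1],
  [-0.15,-0.29,-0.5,-1.39,1],
  [-0.15,-0.29,-0.5,-1.39,1],
  [-0.15,-0.29,-0.5,-1.39,1],
  [-0.15,-0.29,-0.5,-1.39,1],
])

```text
time: 2.65
ee_pos: [0.5639, -0.0197, 0.3819]
tcp_rot: [71.6, 90.0, -3.5]
wrist_force: [0.7, -1.8, 0.9]
opening: 0.085
```

```bash
cat >> h.py <<'E'
from scipy.spatial.transform import Rotation as Ro
def toolpose(o):
    T=np.eye(4);T[:3,:3]=Ro.from_euler("xyz",o["tcp_rot"],degrees=True).as_matrix();T[:3,3]=o["ee_pos"];return T
def wshot(tag):
    o=bot.get_obs();c=cams.camera("wrist");T=toolpose(o)@np.array(c["mount"])
    cv2.imwrite(f"pics/{tag}.png",c["frame"]);np.savez(f"{tag}.npz",T=T,**c);return c,T,o
def ortho(c,T,o,x,y,z,xr,yr,s):
    """rectified view of plane z, fixture axes: cols=x, rows=-y (m/px = s)"""
    K=c["camera_matrix"];X,Y=np.meshgrid(np.arange(xr[0],xr[1],s),np.arange(yr[1],yr[0],-s))
    W=np.stack([o[0]+X*x[0]+Y*y[0],o[1]+X*x[1]+Y*y[1],np.full_like(X,z)],-1)
    C=(W-T[:3,3])@T[:3,:3];th=np.arctan2(np.hypot(C[...,0],C[...,1]),C[...,2]);ph=np.arctan2(C[...,1],C[...,0])
    return cv2.remap(c["frame"],(K[0,2]+K[0,0]*th*np.cos(ph)).astype(np.float32),(K[1,2]+K[1,1]*th*np.sin(ph)).astype(np.float32),cv2.INTER_LINEAR)
E
python3 - <<'E'
from h import *
c,T,o=wshot("w1");print(o["time"],o["ee_pos"],o["q"],T.round(3),c["camera_matrix"])
fo=np.array([.5977,.0714]);x=np.array([.9637,.267]);y=np.array([-.267,.9637])
a=ortho(c,T,fo,x,y,.02,(-.09,.09),(-.33,.13),.001);b=ortho(c,T,fo,x,y,.055,(-.09,.09),(-.33,.13),.001)
im=np.hstack([a,b]);im=cv2.rotate(im,cv2.ROTATE_90_COUNTERCLOCKWISE);cv2.imwrite("pics/w1o.png",cv2.resize(im,None,fx=1.6,fy=1.6))
E
```

```text
2.65 [ 0.56389232 -0.01974354  0.38192623] [-2.00476297e+00  1.44623732e+01  3.85178231e+01  1.14016414e+02
 -1.01547721e-03  7.30707861e+01] [[ 0.966  0.245  0.081  0.544]
 [ 0.257 -0.919 -0.299  0.057]
 [ 0.001  0.309 -0.951  0.525]
 [ 0.     0.     0.     1.   ]] [[309.70691629   0.         315.81946425]
 [  0.         309.70691629 198.07490604]
 [  0.           0.           1.        ]]
```

View pics/w1o.png

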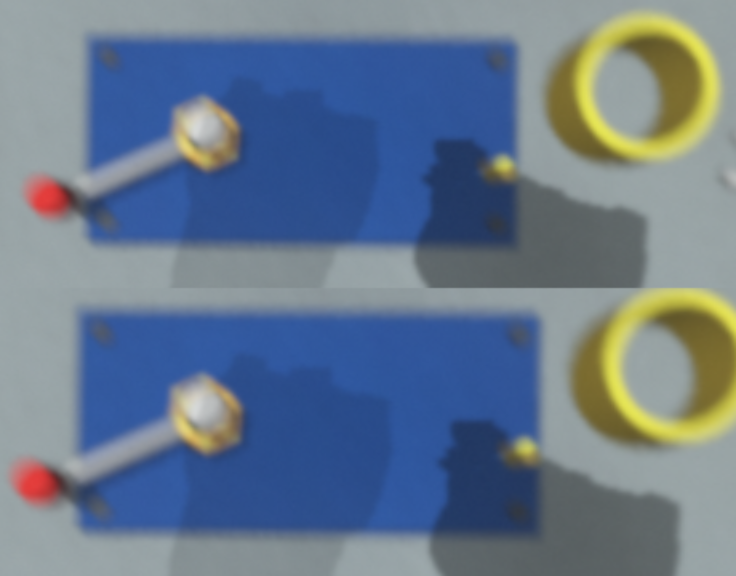

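apply_moves([
  [0,-0.185,0.262,1.464,1],
  [0,-0.185,0.262,1.464,1],
  [0,-0.185,0.262,1.464,1],
  [0,-0.185,0.262,1.464,1],
  [0,-0.185,0.262,1.464,1],
  [0.18,-0.185,0.262,1.464,1],
  [0.18,-0.185,0.262,1.464,1],
  [0.18,-0.185,0.262,1.464,1],
  [0.18,-0.185,0.262,1.464,1],
  [0.18,-0.185,0.262,1.464,1],
  [0.18,-0.185,0.262,1.464,1],
  [0.18,-0.185,0.262,1.464,1],
])

```text
time: 3.9
ee_pos: [0.4571, -0.3161, 0.2014]
tcp_rot: [-161.1, 89.9, 40.3]
wrist_force: [0.6, -1.4, 0.2]
opening: 0.0853
```

```bash
python3 - <<'E'
from h import *
c,T,o=wshot("w2");print(o["time"],o["ee_pos"],o["tcp_rot"]);A=toolpose(o)[:3,:3];print(A.round(3))
g=np.array(o["ee_pos"][:2]);a=-A[:2,2];r=np.array([a[1],-a[0]])  # spanner-fwd, right
im=ortho(c,T,g,r,a,.02,(-.1,.1),(-.15,.15),.0005);np.save("w2o.npy",im)
m=masks(im)["orange"];m,ce,n=big(m);v,u=np.nonzero(m);P=np.stack([-.1+u*.0005,.15-v*.0005],1)
for lo in np.arange(-.14,.06,.02):
    s=P[(P[:,1]>lo)&(P[:,1]<lo+.02)]
    if len(s)>50:print(round(lo+.01,3),s[:,0].mean().round(4),(len(s)*.0005**2/.02).round(4))
print("front",P[:,1].max(),"rear",P[:,1].min())
cv2.imwrite("pics/w2o.png",cv2.resize(im,(400,600)))
E
```

```text
3.9 [ 0.45706067 -0.31608057  0.20137587] [-161.10536337   89.87575273   40.30018101]
[[ 0.002  0.365 -0.931]
 [ 0.001 -0.931 -0.365]
 [-1.    -0.001 -0.002]]Traceback (most recent call last):
  File "<stdin>", line 8, in <module>
AttributeError: 'float' object has no attribute 'round'
```

```bash
python3 - <<'E'
from h import *
im=np.load("w2o.npy");m=masks(im)["orange"];m,ce,n=big(m);v,u=np.nonzero(m);P=np.stack([-.1+u*.0005,.15-v*.0005],1)
for lo in np.arange(-.14,.06,.02):
    s=P[(P[:,1]>lo)&(P[:,1]<lo+.02)]
    if len(s)>50:print(round(lo+.01,3),s[:,0].mean().round(4),round(len(s)*.0005**2/.02,4))
print("front",P[:,1].max(),"rear",P[:,1].min())
cv2.imwrite("pics/w2o.png",cv2.resize(im,(400,600)))
E
```

```text
-0.13 0.0049 0.0058
-0.11 0.005 0.0161
-0.09 0.0051 0.0167
-0.07 0.0053 0.0165
-0.05 0.0053 0.0169
-0.03 0.0057 0.0166
-0.01 0.0056 0.0166
0.01 0.0059 0.0171
0.03 0.0061 0.008
front 0.03 rear -0.12750000000000003
```

View pics/w2o.png

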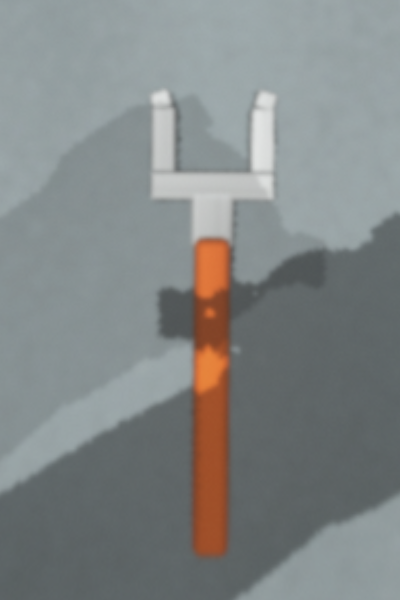

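apply_moves([
  [0.05,0.004,0.0045,0.008,1],
  [0.1,0.004,0.0045,0.008,1],
  [0.15,0.004,0.0045,0.008,1],
  [0.18,0.004,0.0045,0.008,0.2],
  [0.195,0.004,0.0045,0.008,-0.2],
  [0.195,0.004,0.0045,0.008,-0.2],
  [0.195,0.004,0.0045,0.008,-1],
  [0.195,0.004,0.0045,0.008,-1],
  [0.195,0.004,0.0045,0.008,-1],
  [0.195,0.004,0.0045,0.008,-1],
  [0.195,0.004,0.0045,0.008,-1],
  [0.195,0.004,0.0045,0.008,-1],
], newtons=60)

```text
time: 5.15
ee_pos: [0.4564, -0.3221, 0.0095]
tcp_rot: [147.1, 89.7, -12.0]
wrist_force: [-1.0, 0.8, 7.4]
opening: 0.0165
```

apply_moves([
  [-0.04,0,0,0,-1],
  [-0.09,0,0,0,-1],
  [-0.14,-0.02,-0.03,-0.15,-1],
  [-0.15,-0.05,-0.07,-0.3,-1],
  [-0.15,-0.08,-0.11,-0.45,-1],
  [-0.15,-0.11,-0.16,-0.6,-1],
  [-0.15,-0.14,-0.21,-0.75,-1],
  [-0.15,-0.16,-0.24,-0.9,-1],
  [-0.15,-0.175,-0.263,-1.05,-1],
  [-0.15,-0.175,-0.263,-1.2,-1],
  [-0.15,-0.175,-0.263,-1.35,-1],
  [-0.15,-0.175,-0.263,-1.477,-1],
])

```text
time: 6.35
ee_pos: [0.6389, -0.0638, 0.1609]
tcp_rot: [62.0, 89.6, -12.0]
wrist_force: [0.1, -0.1, -2.6]
opening: 0.0164
```

apply_moves([
  [0,0,0,0,-1],
  [0,0,0,0,-1],
  [0,0,0,0,-1],
])

```text
time: 6.65
ee_pos: [0.6389, -0.0639, 0.1613]
tcp_rot: [63.0, 89.6, -11.2]
wrist_force: [0.3, -0.8, -2.8]
opening: 0.0161
```

```bash
python3 - <<'E'
from h import *
c,T,o=wshot("w3");print(o["time"],o["ee_pos"],o["wrist_force"],o["torque"]);A=toolpose(o)[:3,:3];print(A.round(3))
zu=o["ee_pos"][2]-.0095   # underside of spanner
g=np.array(o["ee_pos"][:2]);a=-A[:2,2];a/=np.linalg.norm(a);r=np.array([a[1],-a[0]])
ims=[ortho(c,T,g,r,a,z,(-.1,.1),(-.1,.25),.0005) for z in(zu+.012,.055)]
cv2.imwrite("pics/w3o.png",cv2.resize(np.hstack(ims),(685,600)))
m,ce,n=big(masks(ortho(c,T,g,r,a,zu+.02,(-.1,.1),(-.2,.25),.0005))["orange"]);v,u=np.nonzero(m);P=np.stack([-.1+u*.0005,.25-v*.0005],1)
print("handle",np.polyfit(P[:,1],P[:,0],1),P[:,1].max(),P[:,1].min())
im=ortho(c,T,g,r,a,.02,(-.15,.15),(-.3,.3),.0005)
cv2.imwrite("pics/w3p.png",cv2.resize(im,(300,600)))
print("angle a",np.degrees(np.arctan2(a[1],a[0])))
E
```

```text
6.65 [ 0.63891251 -0.06391314  0.16127363] [ 0.28705291 -0.79161343 -2.77382536] [ 0.08701775  0.06513944 -0.03102485]
[[ 0.007  0.962  0.273]
 [-0.001  0.273 -0.962]
 [-1.     0.006  0.003]]
handle [-0.00035245  0.00067114] 0.0335 -0.057499999999999996
angle a 105.8358413889037
```

View pics/w3o.png

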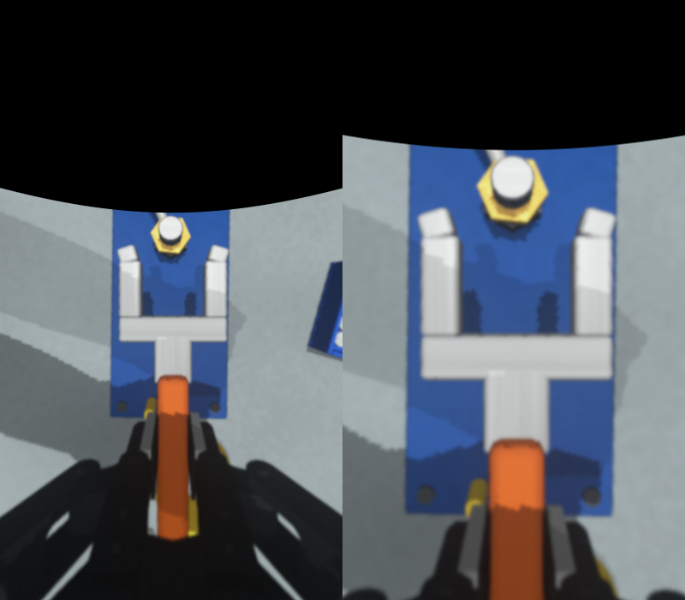

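apply_moves([
  [0.05,0,0,0,-1],
  [0.09,0,0,0,-1],
  [0.09,0,0,0,-1],
  [0.09,0,0,0,-1],
  [0.09,0,0,0,-1],
])

```text
time: 7.2
ee_pos: [0.6409, -0.0642, 0.0743]
tcp_rot: [64.7, 89.4, -9.5]
wrist_force: [0.1, -0.3, -2.2]
opening: 0.0164
```

```bash
cat > look.py <<'E'
from h import *
import sys
def look(tag):
    c,T,o=wshot(tag);A=toolpose(o)[:3,:3];print(o["time"],o["ee_pos"].round(4) if hasattr(o["ee_pos"],"round") else o["ee_pos"],np.round(o["wrist_force"],2))
    zu=o["ee_pos"][2]-.0095;g=np.array(o["ee_pos"][:2]);a=-A[:2,2];a/=np.linalg.norm(a);r=np.array([a[1],-a[0]])
    print("zu",zu,"angle",np.degrees(np.arctan2(a[1],a[0])))
    ims=[ortho(c,T,g,r,a,z,(-.06,.06),(.02,.18),.0002) for z in(zu+.012,.055)]
    cv2.imwrite(f"pics/{tag}o.png",cv2.resize(np.hstack(ims),(800,533)))
    b=masks(ortho(c,T,g,r,a,.02,(-.12,.12),(-.1,.2),.0005))["blue"]
    for yy in(.05,.07,.09,.11):
        u=np.nonzero(b[int((.2-yy)/.0005)])[0];print("plate edges at",yy,-.12+u.min()*.0005,-.12+u.max()*.0005)
look(sys.argv[1])
E
python3 look.py w4
```

```text
7.2 [ 0.6409 -0.0642  0.0743] [ 0.1  -0.3  -2.21]
zu 0.06480763322116564 angle 105.84047914371293
plate edges at 0.05 -0.072 0.0645
plate edges at 0.07 -0.0715 0.0645
plate edges at 0.09 -0.0715 0.065
plate edges at 0.11 -0.071 0.065
```

View pics/w4o.png

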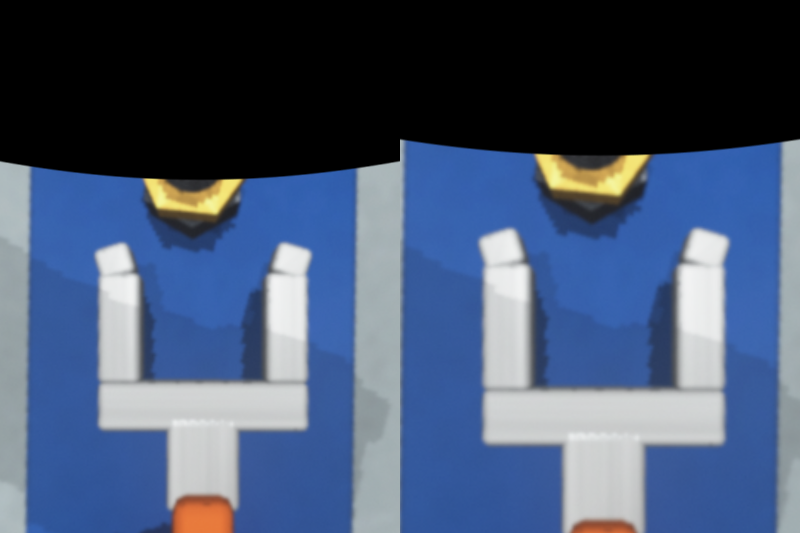

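apply_moves([
  [0.002,-0.0035,-0.029,0.009,-1],
  [0.002,-0.0035,-0.029,0.009,-1],
  [0.002,-0.0035,-0.029,0.009,-1],
  [0.002,-0.0035,-0.029,0.009,-1],
  [0.002,-0.0035,-0.029,0.009,-1],
  [0.002,-0.0035,-0.029,0.009,-1],
])

```text
time: 7.85
ee_pos: [0.6299, -0.0378, 0.0723]
tcp_rot: [65.1, 89.3, -9.6]
wrist_force: [-0.4, 0.3, -3.3]
opening: 0.0159
```

```bash
python3 look.py w5
```

```text
7.85 [ 0.6299 -0.0378  0.0723] [-0.37  0.27 -3.31]
zu 0.06284388082606399 angle 105.29763073273436
plate edges at 0.05 -0.06849999999999999 0.0675
plate edges at 0.07 -0.06899999999999999 0.0675
plate edges at 0.09 -0.06849999999999999 0.0675
plate edges at 0.11 -0.06849999999999999 0.0675
```

View pics/w5o.png

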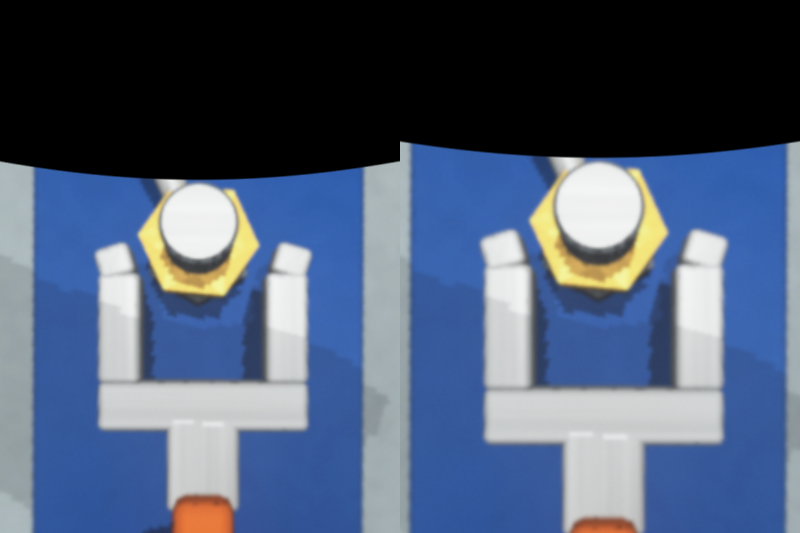

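apply_moves([
  [0,-0.002,-0.0025,0.009,-1],
  [0,-0.002,-0.0025,0.009,-1],
  [0.006,-0.002,-0.0025,0.009,-1],
  [0.012,-0.002,-0.0025,0.009,-1],
  [0.018,-0.002,-0.0025,0.009,-1],
  [0.022,-0.002,-0.0025,0.009,-1],
  [0.022,-0.002,-0.0025,0.009,-1],
])

```text
time: 8.6
ee_pos: [0.627, -0.0358, 0.0491]
tcp_rot: [64.7, 89.4, -10.6]
wrist_force: [0.1, -0.1, -3.8]
opening: 0.0159
```

apply_moves([
  [0.005,0,0,0,-1],
  [0.01,0,0,0,-1],
  [0.014,0,0,0,-1],
  [0.016,0,0,0,-1],
  [0.016,0,0,0,-1],
  [0.016,0,0,0,-1],
])

```text
time: 9.2
ee_pos: [0.6272, -0.0358, 0.0333]
tcp_rot: [65.0, 89.4, -10.2]
wrist_force: [-0.1, -0.8, -3.2]
opening: 0.0163
```

```bash
python3 look.py w6
```

```text
9.2 [ 0.6272 -0.0358  0.0333] [-0.11 -0.83 -3.2 ]
zu 0.023761605540090568 angle 104.78492513075797
plate edges at 0.05 -0.067 0.069
plate edges at 0.07 -0.067 0.069
plate edges at 0.09 -0.067 0.069
plate edges at 0.11 -0.0675 0.0685
```

View pics/w6o.png

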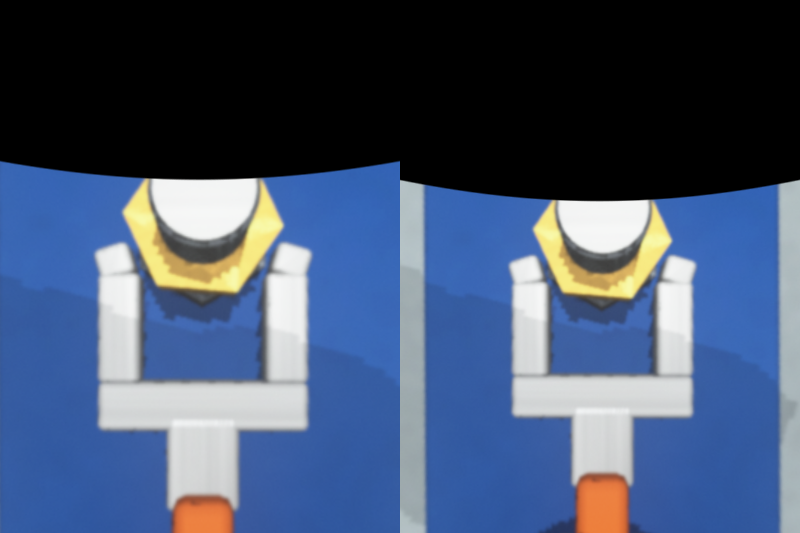

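apply_moves([
  [0.001,0.0008,0,-0.009,-1],
  [0.001,0.0008,-0.004,-0.009,-1],
  [0.001,0.0008,-0.008,-0.009,-1],
  [0.001,0.0008,-0.012,-0.009,-1],
  [0.001,0.0008,-0.015,-0.009,-1],
  [0.001,0.0008,-0.018,-0.009,-1],
  [0.001,0.0008,-0.018,-0.009,-1],
  [0.001,0.0008,-0.018,-0.009,-1],
])

```text
time: 10.05
ee_pos: [0.6235, -0.0182, 0.0323]
tcp_rot: [64.2, 89.4, -10.5]
wrist_force: [-0.7, 0.0, -4.1]
opening: 0.016
```

apply_moves([
  [0,0,-0.002,0,-1],
  [0,0,-0.004,0,-1],
  [0,0,-0.0055,0,-1],
  [0,0,-0.0055,0,-1],
  [0,0,-0.0055,0,-1],
])

```text
time: 10.55
ee_pos: [0.622, -0.0128, 0.0323]
tcp_rot: [64.6, 89.4, -10.1]
wrist_force: [0.3, 0.4, -3.8]
opening: 0.0166
```

```bash
python3 look.py w7
```

```text
10.55 [ 0.622  -0.0128  0.0323] [ 0.27  0.43 -3.81]
zu 0.02281197444537214 angle 105.31555125181835
plate edges at 0.05 -0.0675 0.0685
plate edges at 0.07 -0.0675 0.0685
plate edges at 0.09 -0.0675 0.0685
plate edges at 0.11 -0.067 0.0685
```

View pics/w7o.png

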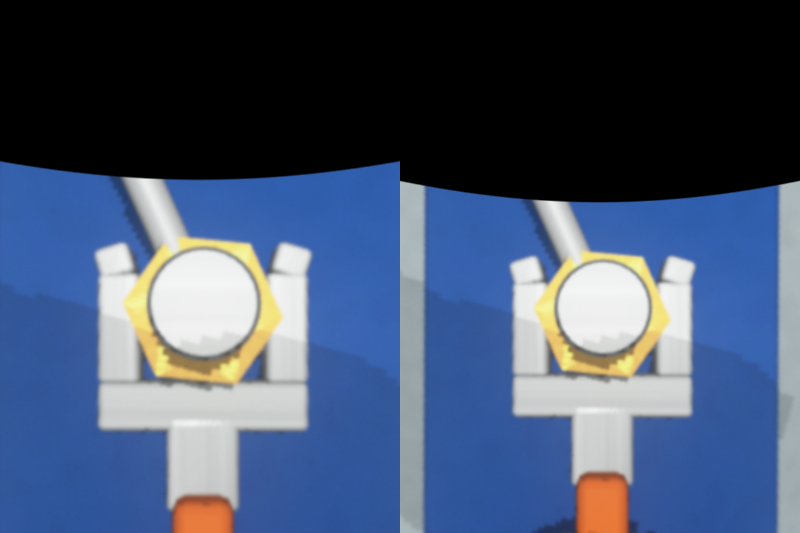

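apply_moves([
  [0.0015,0,-0.001,0,-1],
  [0.003,0,-0.001,0,-1],
  [0.004,0,-0.001,0,-1],
  [0.004,0,-0.001,0,-1],
])

```text
time: 11.0
ee_pos: [0.6223, -0.0125, 0.0295]
tcp_rot: [61.8, 89.3, -12.9]
wrist_force: [-1.0, -4.3, 5.4]
opening: 0.0158
```

apply_moves([
  [0,0,0,0,0.2],
  [0,0,0,0,0.2],
  [0,0,0,0,0.2],
  [0,0,0,0,0.2],
  [-0.03,0,0,0,0.2],
  [-0.08,0,0,0,0.2],
  [-0.13,0,0,0,0.1],
  [-0.15,-0.01,-0.04,-0.1,0.06],
  [-0.15,-0.02,-0.08,-0.2,0.06],
  [-0.15,-0.03,-0.12,-0.3,0.06],
  [-0.15,-0.043,-0.16,-0.443,0.06],
  [-0.15,-0.043,-0.176,-0.443,0.06],
])

```text
time: 12.2
ee_pos: [0.5308, 0.1488, 0.1785]
tcp_rot: [39.5, 89.3, -9.5]
wrist_force: [1.0, -0.2, -1.0]
opening: 0.045
```

apply_moves([
  [0,0,0,0,0.06],
  [0,0,0,0,0.06],
])

```text
time: 12.4
ee_pos: [0.531, 0.1488, 0.1785]
tcp_rot: [39.0, 89.3, -10.0]
wrist_force: [-0.4, 0.1, 0.4]
opening: 0.0452
```

```bash
python3 - <<'E'
from h import *
c,T,o=wshot("w8");A=toolpose(o)[:3,:3];print(o["time"],o["ee_pos"],o["wrist_force"],o["opening"]);print(A.round(3))
g=np.array(o["ee_pos"][:2]);z=A[:2,2]/np.linalg.norm(A[:2,2]);y=np.array([-z[1],z[0]])
im=ortho(c,T,g,y,-z,.095,(-.15,.15),(-.2,.1),.0005)
m,ce,n=big(masks(im)["red"]);print("knob tooly,-toolz",-.15+ce[0]*.0005,.1-ce[1]*.0005,n*.25e-6)
cv2.imwrite("pics/w8o.png",im)
t=cams.camera("top");np.savez("top1.npz",**t);m,ce,n=big(masks(t["frame"])["red"],(240,160,320,210));print("top knob",px2w(t,*ce,z=.095),n)
m,ce,n=big(masks(t["frame"])["orange"],(250,120,400,230));print("orange",px2w(t,*ce,z=.04),n)
E
```

```text
12.4 [0.53104231 0.14882432 0.17850033] [-0.43327513  0.12191996  0.43955437] 0.04523951541161577
[[ 0.012  0.755  0.656]
 [-0.002  0.656 -0.755]
 [-1.     0.008  0.009]]
knob tooly,-toolz 0.002088055130168437 0.0008586013272077753 0.00048975Traceback (most recent call last):
  File "<stdin>", line 7, in <module>
  File "h.py", line 15, in big
    i=1+np.argmax(s[1:,4]);return l==i,c[i],s[i,4]
        ~~~~~~~~~^^^^^^^^^
    return _wrapfunc(a, 'argmax', axis=axis, out=out, **kwds)
    return bound(*args, **kwds)
ValueError: attempt to get argmax of an empty sequence
```

View pics/w8o.png

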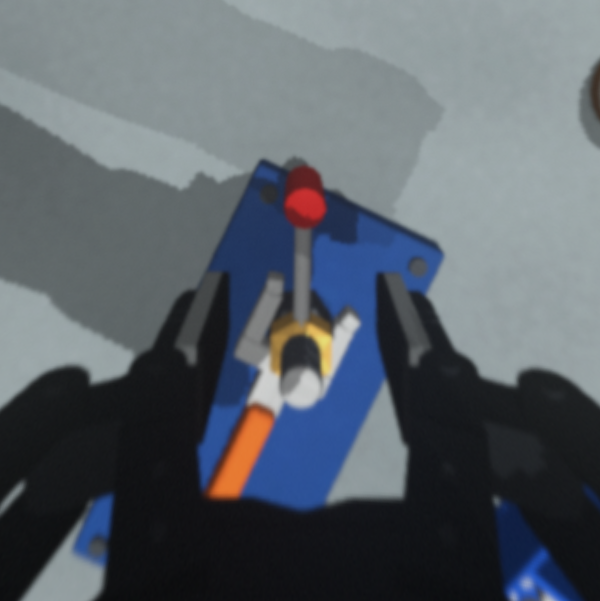

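apply_moves([
  [0.04,0.0025,0.0035,0,0.06],
  [0.08,0.0025,0.0035,0,0.06],
  [0.105,0.0025,0.0035,0,0.06],
  [0.117,0.0025,0.0035,0,0.06],
  [0.117,0.0025,0.0035,0,0.06],
  [0.117,0.0025,0.0035,0,0.06],
])

```text
time: 13.1
ee_pos: [0.5377, 0.1464, 0.0626]
tcp_rot: [40.7, 89.3, -8.5]
wrist_force: [-0.4, -0.5, 1.5]
opening: 0.0454
```

```bash
python3 - <<'E'
from h import *
o=bot.get_obs();print(o["ee_pos"],o["wrist_force"],toolpose(o)[:3,:3].round(4).tolist())
E
```

```text
[0.53772742 0.14640394 0.06262767] [-0.43473741 -0.50121949  1.47909814] [[0.0128, 0.7562, 0.6542], [-0.0019, 0.6543, -0.7562], [-0.9999, 0.0084, 0.0098]]
```

apply_moves([
  [0,0.01,0.0005,0.1,0.06],
  [0,0.02,0.002,0.2,0.06],
  [0,0.0295,0.0045,0.3,0.06],
  [0,0.039,0.008,0.4,0.06],
  [0,0.0479,0.0122,0.5,0.06],
  [0,0.0479,0.0122,0.5,0.06],
  [0,0.0479,0.0122,0.5,0.06],
])

```text
time: 13.8
ee_pos: [0.5824, 0.1686, 0.0643]
tcp_rot: [71.5, 89.2, -6.1]
wrist_force: [-0.4, 0.6, -0.2]
opening: 0.0451
```

```bash
cat > st.py <<'E'
from h import *
for i in range(1):
    o=bot.get_obs();A=toolpose(o)[:3,:3];p=np.array(o["ee_pos"][:2])-[.5995,.0709];f=np.array(o["wrist_force"])
    print("t",o["time"],"z",o["ee_pos"][2],"ang",np.degrees(np.arctan2(p[1],p[0])),"R",np.hypot(*p),"tooly",np.degrees(np.arctan2(A[1,1],A[0,1])),"F tool",(f@A).round(2),"torque",np.round(o["torque"],2))
    print("centre in tool y,z",-p@A[:2,1],-p@A[:2,2])
E
python3 st.py
```

```text
t 13.8 z 0.06432013931335581 ang 99.94054856594106 R 0.09916594158238425 tooly 12.377271482319099 F tool [ 0.22 -0.25 -0.66] torque [ 0.03  0.03 -0.01]
centre in tool y,z -0.004215756165202463 0.09907552127081826
```

apply_moves([
  [0,0.005,0.0003,0.05,0.06],
  [0,0.01,0.0008,0.1,0.06],
  [0,0.0148,0.0015,0.15,0.06],
  [0,0.0148,0.0015,0.15,0.06],
])

```text
time: 14.2
ee_pos: [0.5972, 0.1701, 0.0652]
tcp_rot: [81.0, 89.2, -5.2]
wrist_force: [-0.2, -0.9, -0.4]
opening: 0.045
```

```bash
python3 st.py
```

```text
t 14.2 z 0.06515586203035083 ang 91.31034953355588 R 0.09925148148770574 tooly 3.852614013605539 F tool [ 0.44 -0.27  0.85] torque [-0.01 -0.02  0.03]
centre in tool y,z -0.0044019625038908645 0.09915367836611928
```

apply_moves([
  [0.003,0.005,0.0003,0.05,0.06],
  [0.003,0.01,0.0008,0.1,0.06],
  [0.003,0.01,0.0008,0.1,0.06],
])

```text
time: 14.5
ee_pos: [0.6072, 0.17, 0.0627]
tcp_rot: [87.3, 89.1, -4.5]
wrist_force: [-0.8, -0.0, 1.3]
opening: 0.0454
```

```bash
python3 st.py
```

```text
t 14.5 z 0.06269485600247984 ang 85.57582352013186 R 0.09935853878657872 tooly -1.7654258336290656 F tool [-1.34 -0.8   0.06] torque [-0.02  0.27 -0.  ]
centre in tool y,z -0.004608466211294461 0.09925160586555973
```

apply_moves([
  [0.001,0.005,0.0003,0.05,0.06],
  [0.001,0.01,0.0008,0.1,0.06],
  [0.001,0.01,0.0008,0.1,0.06],
])

```text
time: 14.8
ee_pos: [0.6165, 0.1689, 0.062]
tcp_rot: [93.6, 89.2, -3.7]
wrist_force: [-4.1, 0.1, 1.9]
opening: 0.0453
```

```bash
python3 st.py
```

```text
t 14.8 z 0.061970528305189565 ang 80.1278838280299 R 0.09943804938832705 tooly -7.363257088465767 F tool [-1.97 -4.07  0.47] torque [ 0.12  0.8  -0.03]
centre in tool y,z -0.004352368141455208 0.09934264288849197
```

apply_moves([
  [0,0.005,0.0003,0.05,0.06],
  [0,0.005,0.0003,0.05,0.06],
])

```text
time: 15.0
ee_pos: [0.6207, 0.1679, 0.062]
tcp_rot: [96.3, 89.3, -3.8]
wrist_force: [-6.0, 0.2, 1.2]
opening: 0.0449
```

```bash
python3 st.py
```

```text
t 15.0 z 0.06203865177718472 ang 77.66770490769491 R 0.09929966688370954 tooly -10.07951933284409 F tool [-1.25 -5.96  0.89] torque [0.09 1.09 0.04]
centre in tool y,z -0.003902982151532701 0.0992227561507636
```

apply_moves([
  [0,0.005,0.0003,0.05,0.06],
  [0,0.005,0.0003,0.05,0.06],
  [0,0.005,0.0003,0.05,0.06],
])

```text
time: 15.3
ee_pos: [0.6245, 0.1669, 0.062]
tcp_rot: [99.2, 89.4, -3.5]
wrist_force: [-4.9, 0.8, 0.8]
opening: 0.0453
```

```bash
python3 st.py
```

```text
t 15.3 z 0.06201984592593883 ang 75.39945058242206 R 0.09915984551878669 tooly -12.699874553961394 F tool [-0.9  -4.94  0.28] torque [0.16 1.22 0.03]
centre in tool y,z -0.0032886306611441844 0.09910507044149855
```

apply_moves([
  [0,0,0,0,0.06],
])

```text
time: 15.4
ee_pos: [0.6237, 0.167, 0.0621]
tcp_rot: [99.3, 89.4, -3.2]
wrist_force: [-3.7, -0.4, 0.8]
opening: 0.0452
```

```bash
python3 st.py; python3 - <<'E'
from h import *
c,T,o=wshot("w9");fo=np.array([.5995,.0709]);th=np.radians(105.3);y=np.array([np.cos(th),np.sin(th)]);x=np.array([y[1],-y[0]])
im=ortho(c,T,fo,x,y,.035,(-.12,.12),(-.24,.16),.0005);cv2.imwrite("pics/w9o.png",cv2.resize(im,(360,600)))
m,ce,n=big(masks(im)["orange"]);v,u=np.nonzero(m);print("handle slope",n,np.polyfit(.16-v*.0005,-.12+u*.0005,1))
E
python3 st.py
```

```text
t 15.4 z 0.06208437690672933 ang 75.88410624337925 R 0.09906790036306809 tooly -12.453296975300061 F tool [-0.8  -3.48  1.16] torque [ 0.11  0.64 -0.02]
centre in tool y,z -0.0028741797975635145 0.09902600913242918
handle slope 5 [-0.03846154  0.00940385]
t 15.45 z 0.06211108216332639 ang 75.8298953179256 R 0.09904685184433283 tooly -12.46077187823673 F tool [ 0.12 -3.73  0.43] torque [0.04 0.8  0.02]
centre in tool y,z -0.002954315670103222 0.09900259831464213
```

View pics/w9o.png

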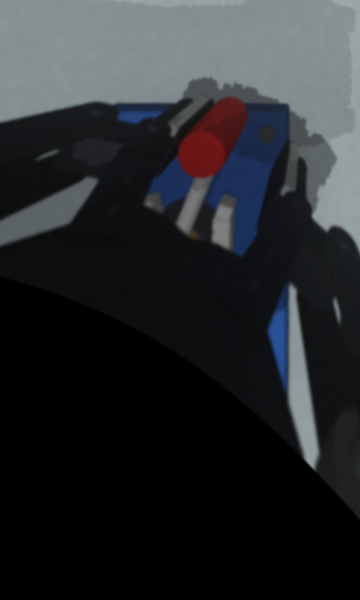

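```bash
cat > sp.py <<'E'
from h import *
fo=np.array([.5995,.0709]);th=np.radians(105.3);y=np.array([np.cos(th),np.sin(th)]);x=np.array([y[1],-y[0]])
for n in("top","scene"):
    c=cams.camera(n);M=masks(c["frame"])["orange"];v,u=np.nonzero(M)
    P=np.array([px2w(c,a,b,z=.04)[:2] for a,b in zip(u,v)])-fo;Q=np.stack([P@x,P@y],1)
    k=(abs(Q[:,0])<.09)&(Q[:,1]>-.24)&(Q[:,1]<-.04);Q=Q[k];print(n,len(Q))
    if len(Q)>30:
        w,V=np.linalg.eigh(np.cov(Q.T));a=V[:,1]*np.sign(V[1,1]);print(" cw lean deg",np.degrees(np.arctan2(a[0],a[1])),"mean",Q.mean(0),"y range",Q[:,1].min(),Q[:,1].max(),"width",np.sqrt(12*w[0]))
    m=masks(c["frame"])["red"];v,u=np.nonzero(m)
    if len(u):
        P=np.array([px2w(c,a,b,z=.09)[:2] for a,b in zip(u,v)])-fo;k=abs(np.hypot(*P.T)-.1)<.03
        if k.sum()>3:print(" knob",k.sum(),np.degrees(np.arctan2(*P[k].mean(0)[::-1])))
E
python3 sp.py
```

```text
top 301
 cw lean deg 1.737468233181609 mean [-0.00566874 -0.13347572] y range -0.2113023817324875 -0.055901425009260604 width 0.015660680050904888
scene 337
 cw lean deg 1.9942474221525006 mean [ 0.00110321 -0.13506432] y range -0.21262282998399706 -0.056800918339858494 width 0.02497457531499299
 knob 27 74.04187154059198
```

apply_moves([
  [0,0.004,0.0002,0.04,0.06],
  [0,0.006,0.0004,0.06,0.06],
  [0,0.006,0.0004,0.06,0.06],
  [0,0.006,0.0004,0.06,0.06],
])

```text
time: 15.95
ee_pos: [0.6288, 0.1654, 0.0619]
tcp_rot: [102.5, 89.5, -3.4]
wrist_force: [-7.0, 1.0, 1.7]
opening: 0.0451
```

```bash
python3 st.py
```

```text
t 15.95 z 0.061945450347686455 ang 72.76272211951328 R 0.09889194602107418 tooly -15.896444184890676 F tool [-1.72 -6.99  0.92] torque [0.24 1.56 0.11]
centre in tool y,z -0.002313965706107804 0.09886464145781045
```

apply_moves([
  [0,0.004,0.0002,0.04,0.06],
  [0,0.004,0.0002,0.04,0.06],
  [0,0.004,0.0002,0.04,0.06],
])

```text
time: 16.25
ee_pos: [0.6315, 0.1643, 0.0617]
tcp_rot: [106.8, 89.6, -1.3]
wrist_force: [-7.6, 1.1, 0.9]
opening: 0.0455
```

```bash
python3 st.py
```

```text
t 16.25 z 0.06169873833549559 ang 71.09548692535034 R 0.09872692584544009 tooly -18.07866437889074 F tool [-0.93 -7.52  1.29] torque [0.26 1.68 0.05]
centre in tool y,z -0.001422948950915768 0.09871646392963239
```

apply_moves([
  [0,0.003,0.0001,0.03,0.06],
  [0,0.003,0.0001,0.03,0.06],
])

```text
time: 16.45
ee_pos: [0.6331, 0.1636, 0.0614]
tcp_rot: [114.5, 89.8, 4.7]
wrist_force: [-10.1, 1.6, 1.9]
opening: 0.0452
```

```bash
python3 st.py;python3 sp.py
```

```text
t 16.45 z 0.06139512224156958 ang 70.07158508061234 R 0.09856852554599689 tooly -19.735617839433434 F tool [ -1.91 -10.07   1.9 ] torque [0.35 1.83 0.03]
centre in tool y,z -0.0003316744681553586 0.09856781393404902
top 304
 cw lean deg 1.8694838402429828 mean [-0.00558789 -0.13338471] y range -0.2113023817324875 -0.055901425009260604 width 0.015826140050707517
scene 339
 cw lean deg 1.9783338791805833 mean [ 0.0011144  -0.13474474] y range -0.21262282998399706 -0.056800918339858494 width 0.025124768795249695
 knob 52 70.32193691857779
```

apply_moves([
  [0,-0.005,0,-0.02,0.06],
  [0,-0.0115,0.0005,-0.06,0.06],
  [0,-0.0115,0.0005,-0.06,0.06],
  [-0.03,-0.0115,0.0005,-0.06,0.06],
  [-0.07,-0.0115,0.0005,-0.06,0.06],
  [-0.12,-0.0115,0.0005,-0.06,0.06],
  [-0.16,-0.0115,0.0005,-0.06,0.06],
  [-0.16,-0.0115,0.0005,-0.06,0.06],
])

```text
time: 17.35
ee_pos: [0.6236, 0.1673, 0.2287]
tcp_rot: [116.8, 89.1, 10.5]
wrist_force: [0.5, 0.5, -0.2]
opening: 0.045
```

```bash
python3 st.py;python3 sp.py; python3 - <<'E'
from h import *
c,T,o=wshot("w10");fo=np.array([.5995,.0709]);th=np.radians(105.3);y=np.array([np.cos(th),np.sin(th)]);x=np.array([y[1],-y[0]])
im=ortho(c,T,fo,x,y,.095,(-.15,.15),(-.1,.16),.0005);m,ce,n=big(masks(im)["red"]);p=(-.15+ce[0]*.0005)*x+(.16-ce[1]*.0005)*y
print("knob wrist",p,np.degrees(np.arctan2(p[1],p[0])),np.hypot(*p))
t=cams.camera("top")
for n,r in(("tape",(362,118,408,162)),):
    h=cv2.cvtColor(t["frame"],cv2.COLOR_BGR2HSV).astype(int);m=(h[...,0]>22)&(h[...,0]<38)&(h[...,1]>90);print(n,big(m,r)[1:])
h0=dict(np.load("top0.npz"))["frame"];h=cv2.cvtColor(h0,cv2.COLOR_BGR2HSV).astype(int);m=(h[...,0]>22)&(h[...,0]<38)&(h[...,1]>90);print(big(m,(362,118,408,162))[1:])
E
```

```text
t 17.35 z 0.22869739579137327 ang 75.98444441717582 R 0.09932644234443759 tooly -16.27064716376377 F tool [ 0.16  0.35 -0.67] torque [-0.02 -0.    0.04]
centre in tool y,z 0.003907995459337221 0.09924753717681789
top 302
 cw lean deg 1.787065818947019 mean [-0.00565121 -0.13373731] y range -0.2113023817324875 -0.055901425009260604 width 0.015721636789332926
scene 341
 cw lean deg 2.023948481479056 mean [ 0.00112081 -0.13460727] y range -0.21262282998399706 -0.056800918339858494 width 0.025277224791804626
 knob 75 76.05870035097237
knob wrist [0.0161795  0.10213386] 80.99830964595026 0.10340745607516316
tape (array([385.5047619, 140.2047619]), np.int32(420))
(array([385.51807229, 140.14457831]), np.int32(415))
```

```bash
python3 -c "
from workcell import bot
print(bot.job_done(), bot.get_obs()['time'])"
```

```text
the job is handed in; nothing more can be done
the job is handed in; nothing more can be done
```

The spanner is fully home on the lower nut and leaning on the stop pin, and the jam nut is tightened to about 0.9 N m. I let go of everything and handed the job in after about 17.5 s of the 67 s allowed.

- **Spanner:** the handle ended exactly where "home" puts it, about 56 to 212 mm from the stud along the fixture's -y. It leans 1.8–2.0° onto the pin and did not move any further over the last pushes. The tape roll sits right behind the handle's end, so I lowered the jaw beside the nut and slid it in about 23 mm. The tape is where it was at the start.
- **Jam nut:** the last three pushes read 7.0, 7.5 and 10.1 N at the knob. The force readings are noisy by about 1 N, so I take the final torque as 0.75–1.0 N m. After I withdrew, the arm read no contact force.
- **Not confirmed:** I could not read the joints `jam_draw` and `lower_nut` directly. That the lower nut kept its setting follows from the handle's small lean on the pin and the steadily rising knob force.
- **Disagreements:** the wrist and top cameras differed by up to 6 mm sideways at a distance. I corrected this with a close-up of the jaw beside the nut. The cameras put the final knob angle between 76° and 81°.
- **Not rechecked:** I only re-measured the tape. The arm stayed clear of the other bystanders, but I did not check their positions again.

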